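Zero the peak pointer and dip the nutrient tank

ROBOT

A 7-joint arm with a two-finger parallel gripper is mounted at the origin on the work surface. World frame = base frame: x ahead of the robot, y to its left, z up, the work surface at z = 0. Lengths are in m, angles in rad, forces in N, time in s.
With the tool pointing down it reaches from about 0.35 to 0.9 m from the base axis. Payload 8.1 kg.
Tool frame: the origin (TCP) lies at the very end of the fingers, on their centre line; the grasp point (between the pads) lies 19 mm behind it (grasp_offset is the distance from the TCP to the grasp point, in m); z points along the fingers, y is the line along which they close (so a half turn about z gives the same grasp; the last joint's range is limited). The gripper opens to 92 mm and grips with 3 to 60 N. Pads are 19 mm wide; open, the fingers measure 130 mm over their backs; the gripper's body (75 mm by 190 mm) begins 47 mm behind the grasp point.
Start: joints at [1.021, 0.434, 0.025, 1.573, -0.012, 1.134, -0.075], TCP at [0.27, -0.564, 0.227] pointing down, gripper open.
Joint ranges: [-2.62, 2.62], [-0.44, 2.09], [-1.27, 1.32], [0.08, 2.57], [-1.32, 4.46], [0.12, 2], [-2.74, 2.74]. Speed limits (rad/s): [2.22, 2.22, 3.01, 3.01, 3.14, 3.14, 3.14].

INTERFACE

Orientations are given as a rotation vector (axis times angle).
In Python, from cell import observe, get_image, camera_params, sign_off, silhouettes, grasp_offset gives the robot as it stands. The module is installed in compiled form; this text tells all that it offers.
- The arm moves only by the tool jog_arm, never from a script. Its argument "motion" is a list that holds one entry, the list of rows, each a list of 7 numbers: the shift along the tool's x, y, z in m, then the turn, a rotation vector about the tool's x, y, z in rad, then the closure, from -1 (fully open) to 1 (shut), so that 0 is half open. In form: [[[dx, dy, dz, wx, wy, wz, hand], ...]]. A call has 1 to 10 rows; each row is the pose to reach, as a shift and turn from the pose commanded when the call began, along the tool's axes at that moment; what a row does not reach only later rows make up. A row lasts 1/12 s, in which the tool goes at most 41.7 mm and 7.16 degrees, less where a joint would pass 70% of its speed; a pose out of reach is approached as far as the arm can. A call with a gripper value outside its range is refused whole. The fingers move at their own pace and stop on an object; "force" is the grip in N (left out, the last holds). Time passes only in rows, so rows that repeat a pose let the fingers close. It gives the time, the measured TCP pose, the force, the opening and the grip force at its end, in the units of the state.
- observe(): the state, without advancing time (a new reading comes with each control period).
- get_image(name): name is "scene" or "top" or "wrist"; returns the picture (384x512x3 uint8, red, green, blue); there is no depth.
- camera_params(name): a dict with "vertical_fov" (degrees; the focal length in pixels is half the picture's height over the tangent of half this angle, whatever the lens; pixels are square), "cx", "cy" (the principal point, pixels), "T" (4x4, takes a point from camera to world coordinates). Camera axes: x right, y down, z forward; pixel columns grow to the right and rows downward; lengths in m; the calibration is good to about 2 mm. The wrist camera is an equidistant fisheye: a pixel r from the principal point sees the ray r / f radians off the axis. A picture is of the moment at which its call begins: read the wrist's pose just before it. camera_params takes no time and is no camera call; for the wrist camera it gives the pose at the moment of the call.
- sign_off(): hands the job in; it is judged then, once.
Trained networks look in the newest picture that a camera, given by its name, has taken for a name from the list of things; names that differ only in an ending like _2 or _b are one class to them, and where a whole thing is asked for, a point or a joint stands for the part that bears it (a point fixed in the world has none). Each returns a list of dicts, best first, with "p" (0 to 1); they miss things now and then, are a little off and sometimes report something else, mostly with a low value. They report only what shows in the picture. A call takes as long as a camera call. They do not tell look-alikes from the thing itself.
- silhouettes(query, camera): "mask" (384x512 bool, what is visible of it) and "pixel" ([column, row] in pixels, amid what is visible of it).
The state is a dict: "clock": time; "joints": joint angles; "dq": joint speeds; "joint_efforts": joint torques, N m; "position": TCP position; "ee_rot": TCP orientation; "force": force on the tool from outside, world axes, zero at the start; "ft_torque": the same for the moment, N m; "width": opening from 0.0 (shut) to 1.0 (fully open); "gripper_force": force on a finger pad.
Only numpy, scipy, OpenCV 4.12 (cv2) and the standard library are available. Lean on these libraries where they do the work, as an engineer would, in place of code of your own. Each camera call takes 0.05 s, during which the arm holds its last target. There are 200 camera calls.

TASK

Turn the blue peak-pointer knob on the white level indicator back to its zero stop. Then take the orange-handled gauge rod from its rest, slide it down the tank's slanting white dip tube until its brass collar stops on the tube's mouth, draw it right out again, and present it for reading: hold it level with its tip above the middle of the striped white reading card, about 15 cm up, touching nothing else. Finish still holding it there, and leave the bottle, jar, green pots, breaker and screwdriver where they stand.

Things in the scene. Friction and masses are not known exactly. Their poses are not given: they have to be found in the camera images.
- reset_knob (a joint): angle of the blue reset knob (rad): 0 at its zero stop, positive clockwise seen from above, up to 1.9; so it is turned anticlockwise to zero. It turns about the vertical with light friction (0.05 N m), stays where it is left, and is blocked hard at 0.
- reset_knob_grip (a point): point on the knob's axis at gripping height, 92 mm above the table, 7 mm below the top of its bar. The grip is an upright bar 42 mm long (along this frame's x, which turns with the knob), 14 mm wide, 32 mm high, on a disc 44 mm across whose top is 23 mm below this point. A white mark lies on the bar's -x end.
- indicator: white level-indicator box, 110 x 110 x 55 mm, fixed; origin at the centre of its underside. The knob is at the middle of its top. A red tick on its -x side is the zero: at zero the bar lies along the box's x with the white mark by the red tick; black ticks follow clockwise.
- rod_grip (a point): centre of the gauge rod's orange handle. x runs along the rod to its tip. The handle is 70 mm long (x), 16 mm wide (y) and 18 mm high (z); behind it is a square steel tail, 8 mm, ending at x = -62 mm; in front a steel rod 8 mm thick. The rod weighs about 0.14 kg and balances about 14 mm in front of this point. At the start it lies level, z up, in the rest, its axis 65 mm above the table, the handle free on both sides and below.
- rod_collar (a point): centre of the front face of the rod's brass collar (32 mm across, 6 mm thick), on the rod's axis, 66 mm ahead of the handle's centre; same axes as the handle. This face stops on the tube's mouth.
- rod_tip (a point): tip of the rod, on its axis, 171 mm ahead of the handle's centre, 105 mm beyond the collar's face; same axes as the handle.
- rod: the whole gauge rod; its origin is the centre of the handle.
- rest: black rod rest, fixed, base 200 x 60 x 10 mm; origin on the table right under the handle's nominal place, x towards the rod's tip. Two saddles, at x = -50 and 110 mm, 12 mm thick along x and 34 mm wide, with upward-open slots 10 mm wide and 10 mm deep (saddle tops 71 mm above the table) in which the tail and the rod lie: lift the rod straight up.
- tube_mouth (a point): centre of the dip tube's open mouth, about 165 mm above the table. z points out of the tube along its axis, 35 degrees above level and away from the robot; y is level. White tube, 26 mm outside, 18 mm bore, 125 mm long from mouth to inner end; about 55 mm of it stands clear of the tank. The rod goes in along -z, with its handle outermost.
- tank: grey nutrient tank, fixed, 160 (x) x 200 (y) x 160 mm high, with green filler cap up to 174 mm; origin at the centre of its underside. The dip tube leaves its +x face; the mouth is at x = 125, y = 0, z = 165 mm.
- card: white reading card with green, yellow and red stripes, fixed flat on the table, 90 x 90 x 4 mm; origin at the centre of its underside.
- ph_bottle: blue closed bottle, 52 mm across, 140 tall; a loose bystander, to be left alone; origin at the centre of its underside.
- jar: white jar with green cap, 56 mm across, 70 tall; a loose bystander, to be left alone; origin at the centre of its underside.
- net_pot_a: green open cup, 50 mm across, 50 tall; a loose bystander, to be left alone; origin at the centre of its underside.
- net_pot_b: green open cup, 50 mm across, 50 tall; a loose bystander, to be left alone; origin at the centre of its underside.
- breaker: white circuit breaker, 50 x 36 x 67 mm tall, orange toggle; a loose bystander, to be left alone; origin at the centre of its underside.
- screwdriver: orange-handled screwdriver lying down, about 200 mm long, 30 mm high at most; a loose bystander, to be left alone; origin within it.
Things that resemble listed ones, but are neither listed nor needed, are in the scene too. Of the things shaped like the rest, the black one is meant. There is more than one size of the indicator; the one meant has the size given above.

How it is judged:
On the way, in this order (a step that is already met when the one before it is completed fails the run):
1. the reset knob is turned back to its zero stop (within 0.06 rad) (value of joint reset_knob below 0.06 rad), for 0.2 s.
2. the rod is in the dip tube with its collar stopped on the mouth (within 5 mm) (z of rod_collar in the frame of tube_mouth below 0.005 m and z of rod_tip in the frame of tube_mouth below -0.09 m and angle between the x axis of rod_grip and the z axis of tube_mouth, either way round below 0.15 rad and x of rod_collar in the frame of tube_mouth between -0.009 and 0.009 m and x of rod_tip in the frame of tube_mouth between -0.012 and 0.012 m and y of rod_collar in the frame of tube_mouth between -0.009 and 0.009 m and y of rod_tip in the frame of tube_mouth between -0.012 and 0.012 m), for 0.2 s.
3. the rod is drawn right out: its tip is clear of the tube's mouth (distance between rod_tip and tube_mouth above 0.015 m and z of rod_tip in the frame of tube_mouth above 0.005 m), for 0.1 s.
At the end, for the whole second after the job is handed in: The gripper holds the rod still and level (within 8 degrees), its tip within 40 mm of the card's middle seen from above and 70 to 250 mm above the table, the rod touching none of the other things; the knob is still at zero (within 0.08 rad) (value of joint reset_knob below 0.08 rad and horizontal distance between rod_tip and card below 0.04 m and height (world z) of rod_tip between 0.07 and 0.25 m and angle between rod_grip's own x axis and vertical between 1.43 and 1.71 rad and contact force between rod and the fingers above 1 N and linear speed of rod below 0.03 m/s and contact force between rod and tank below 0.3 N and contact force between rod and rest below 0.3 N and contact force between rod and indicator below 0.3 N and contact force between rod and card below 0.3 N and contact force between rod and ph_bottle below 0.3 N and contact force between rod and jar below 0.3 N and contact force between rod and net_pot_a below 0.3 N and contact force between rod and net_pot_b below 0.3 N and contact force between rod and breaker below 0.3 N and contact force between rod and screwdriver below 0.3 N); the arm keeps its last pose, push and grip.
It fails at once if a bystander is moved more than 40 mm (distance of any of ph_bottle, jar, net_pot_a, net_pot_b, breaker, screwdriver from where it was at the start of the episode above 0.04 m).
It also fails if it takes over 67 s, if anything falls off the work surface, if the arm or the gripper's body presses on something with over 40 N, if the wrist force passes 120 N, or if a joint passes its speed limit or range.

## Working session

There is one attempt and no reset: what is moved stays moved. The work goes in short steps, Python scripts to look and compute and a tool call to move; the robot and the scene stay as the last step left them, time stands still between calls to the robot, and variables do not carry over. Pictures are saved under pics/ and viewed, at most 10 in all, crops included, and the job is handed in when it is done.

Besides the shell and the picture viewer there is one more tool, called after ">>>" as name(argument=value, ...), one argument or row to a line, values as JSON. jog_arm: Moves the arm, as the interface text tells. Its arguments: {"type":"object","properties":{"motion":{"type":"array"},"force":{"type":"number"}},"required":["motion"]}

```bash
mkdir -p pics; python3 - <<'E'
from cell import *
import cv2,numpy as np
np.set_printoptions(precision=4,suppress=True)
print(observe(), grasp_offset if not callable(grasp_offset) else grasp_offset())
for n in ("scene","top"):
    im=get_image(n); cv2.imwrite(f"pics/{n}0.png",im[:,:,::-1]); print(n,camera_params(n))
E
```

```text
{'clock': 0.0, 'joints': array([ 1.0214,  0.4352,  0.0249,  1.5741, -0.0116,  1.134 , -0.0751]), 'dq': array([ 0.0002, -0.0005,  0.0001, -0.0013,  0.0011, -0.0029,  0.0013]), 'joint_efforts': array([ -0.0016, -66.7845,   0.9845, -31.4458,  -0.0606,   0.0428,
         0.0002]), 'position': array([ 0.2698, -0.5632,  0.226 ]), 'ee_rot': array([-3.0621, -0.6956,  0.0007]), 'force': array([-0.2522,  0.615 ,  0.3483]), 'ft_torque': array([-0.0039, -0.0124,  0.0401]), 'gripper_force': 0.0, 'width': 0.9984482685121864} 0.0188
scene {'vertical_fov': 42.122173071938256, 'cx': 260.04647556786955, 'cy': 187.70474450437487, 'T': array([[ 0.5386,  0.7319, -0.4174,  1.138 ],
       [ 0.8426, -0.4709,  0.2615, -0.4004],
       [-0.0052, -0.4925, -0.8703,  1.3796],
       [ 0.    ,  0.    ,  0.    ,  1.    ]])}
top {'vertical_fov': 53.56103653469188, 'cx': 254.75546173123868, 'cy': 189.56677156290093, 'T': array([[-0.0254, -0.9775,  0.2093,  0.2817],
       [-0.9997,  0.024 , -0.0092, -0.0029],
       [ 0.004 , -0.2095, -0.9778,  1.2707],
       [ 0.    ,  0.    ,  0.    ,  1.    ]])}
```

```bash
python3 - <<'E'
import cv2
for n in ("scene","top"):
    im=cv2.imread(f"pics/{n}0.png"); cv2.imwrite(f"pics/{n}0b.png",cv2.resize(im,(800,600),interpolation=cv2.INTER_CUBIC))
E
```

```text
(no output)
```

View pics/scene0b.png

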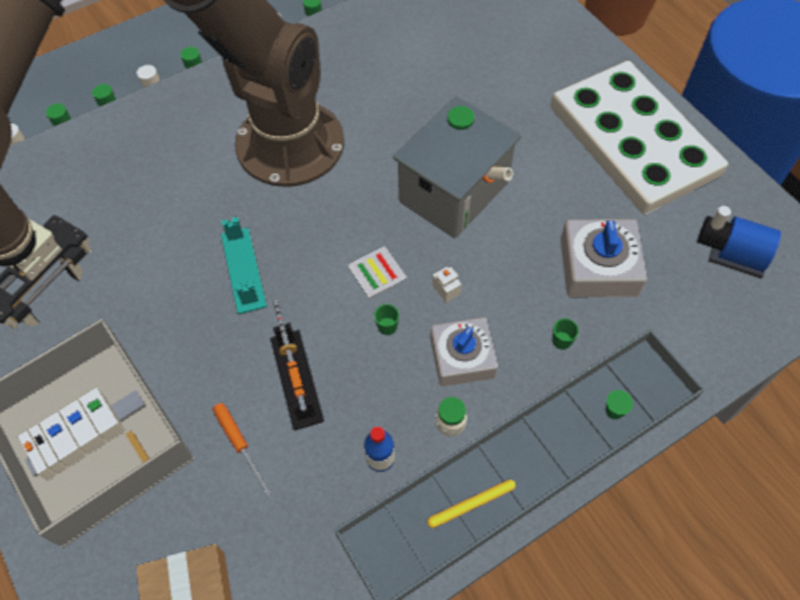

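View pics/top0b.png

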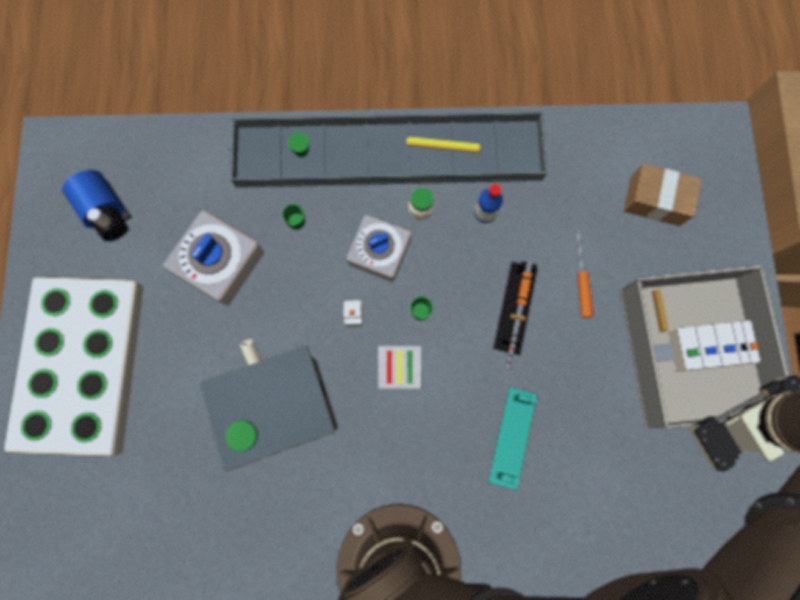

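The scene picture shows the small indicator at (465,350) with its knob at (465,342), the rod in the black rest at (297,375), the tank at (458,165) with its tube at (500,174), and the card at (377,271). In the top picture the same things are at (378,246), (517,305), (268,405) with the mouth at (250,345), and (399,367). Teal rest and big indicator are decoys.

```bash
cat > h.py <<'E'
from cell import *
import cv2,numpy as np
from scipy.optimize import minimize
from scipy.spatial.transform import Rotation as R
np.set_printoptions(precision=4,suppress=True)
def proj(P,n,cp=None):
    c=cp or camera_params(n); T=c["T"]; q=(np.atleast_2d(P)-T[:3,3])@T[:3,:3]
    f=192/np.tan(np.radians(c["vertical_fov"]/2))
    if n=="wrist":
        r=np.linalg.norm(q[:,:2],axis=1); a=np.arctan2(r,q[:,2]); s=f*a/np.maximum(r,1e-9)
    else: s=f/q[:,2]
    return q[:,:2]*s[:,None]+[c["cx"],c["cy"]]
def back(uv,n,z,cp=None):
    c=cp or camera_params(n); T=c["T"]; f=192/np.tan(np.radians(c["vertical_fov"]/2))
    d=(np.atleast_2d(uv)-[c["cx"],c["cy"]])/f
    if n=="wrist":
        a=np.linalg.norm(d,axis=1,keepdims=True); v=np.c_[d*np.sin(a)/np.maximum(a,1e-9),np.cos(a)]
    else: v=np.c_[d,np.ones(len(d))]
    v=v@T[:3,:3].T
    return T[:3,3]+v*((z-T[2,3])/v[:,2:])
def box(x0,x1,y0,y1,z0,z1): return np.array([[x,y,z] for x in(x0,x1) for y in(y0,y1) for z in(z0,z1)],float)
def cyl(r,a,b):  # along vector a->b
    a,b=np.array(a,float),np.array(b,float); d=(b-a)/np.linalg.norm(b-a)
    u=np.cross(d,[0.3,1,0.2]); u/=np.linalg.norm(u); w=np.cross(d,u); t=np.linspace(0,2*np.pi,24,endpoint=False)
    c=r*(np.cos(t)[:,None]*u+np.sin(t)[:,None]*w); return np.r_[a+c,b+c]
t=np.array([np.cos(np.radians(35)),0,np.sin(np.radians(35))]); M=np.array([.125,0,.165])
MOD=dict(
 indicator=[box(-.055,.055,-.055,.055,0,.055),cyl(.022,[0,0,.055],[0,0,.069])],
 tank=[box(-.08,.08,-.1,.1,0,.16),cyl(.013,M-.055*t,M)],
 card=[box(-.045,.045,-.045,.045,0,.004)],
 rod=[box(-.035,.035,-.008,.008,.056,.074),box(-.062,0,-.004,.004,.061,.069),cyl(.004,[0,0,.065],[.171,0,.065]),cyl(.016,[.06,0,.065],[.066,0,.065])],
 knob=[box(-.021,.021,-.007,.007,.067,.099)])
S=4
def render(name,p,n,cp):
    m=np.zeros((384*S//2,512*S//2),np.uint8); m=np.zeros((384*2,512*2),np.uint8)
    Rz=R.from_euler('z',p[2]).as_matrix()
    for pts in MOD[name]:
        q=proj(pts@Rz.T+[p[0],p[1],0],n,cp)*2+.5
        h=cv2.convexHull((q*16).astype(np.int32)); cv2.fillConvexPoly(m,h,1,cv2.LINE_8,4)
    return m.astype(bool)
def fit(name,masks,p0,cps):
    big={n:cv2.resize(m.astype(np.uint8),(1024,768),interpolation=cv2.INTER_NEAREST).astype(bool) for n,m in masks.items()}
    def cost(p):
        c=0
        for n in big:
            r=render(name,p,n,cps[n]); c+=1-(r&big[n]).sum()/max(1,(r|big[n]).sum())
        return c/len(big)
    sim=np.array(p0)+np.array([[0,0,0],[.015,0,0],[0,.015,0],[0,0,.15]])
    r=minimize(cost,p0,method="Nelder-Mead",options=dict(initial_simplex=sim,xatol=1e-4,fatol=1e-4))
    return r.x,r.fun
def blue(im):
    h=cv2.cvtColor(im,cv2.COLOR_RGB2HSV); return (h[...,0]>100)&(h[...,0]<130)&(h[...,1]>130)&(h[...,2]>60)
E
python3 - <<'E'
from h import *
ims={n:get_image(n) for n in("scene","top")}; cps={n:camera_params(n) for n in ims}
guess=dict(indicator=(378,246,.055),tank=(268,405,.16),card=(399,367,.004),rod=(523,290,.065))
near={}
out={n:cv2.resize(ims[n],(1024,768))[:,:,::-1].copy() for n in ims}
for k,(u,v,z) in guess.items():
    g=back([u*.64,v*.64],"top",z)[0]; masks={}
    for n in ims:
        c=proj(g,n)[0]; L=silhouettes(k,n)
        L=[l for l in L if np.hypot(*(np.array(l["pixel"])-c))<40]
        if L: masks[n]=L[0]["mask"]
    best=min((fit(k,masks,[g[0],g[1],y],cps) for y in (np.arange(0,4)*np.pi/2+.3 if k in("tank","rod") else [.3])),key=lambda r:r[1])
    print(k,g,best, [ (n,m.sum()) for n,m in masks.items()])
    for n in masks:
        e,_=cv2.findContours(render(k,best[0],n,cps[n]).astype(np.uint8),cv2.RETR_EXTERNAL,cv2.CHAIN_APPROX_NONE)
        cv2.drawContours(out[n],e,-1,(255,0,255),1)
    if k=="indicator":
        bm={}
        for n in ims:
            c=proj([*best[0][:2],.09],n)[0]; b=blue(ims[n]); yy,xx=np.mgrid[:384,:512]; bm[n]=b&(np.hypot(xx-c[0],yy-c[1])<20)
        kb=min((fit("knob",bm,[*best[0][:2],y],cps) for y in np.arange(0,3.1,.5)),key=lambda r:r[1]); print("knob",kb,[m.sum() for m in bm.values()])
    near[k]=best[0]
t=[]
for k in("indicator","tank","rod"):
    row=[]
    for n in ims:
        c=(proj([*near[k][:2],.08],n)[0]*2).astype(int); s=60 if k=="indicator" else 130
        if k=="rod": s=110
        row.append(cv2.resize(out[n][c[1]-s:c[1]+s,c[0]-s:c[0]+s],(266,266),interpolation=cv2.INTER_CUBIC))
    t.append(np.vstack(row))
cv2.imwrite("pics/fit.png",np.hstack(t))
E
```

```text
indicator [0.6523 0.0256 0.055 ] (array([ 0.6556,  0.0266, -0.4191]), np.float64(0.07292273190353044)) [('scene', np.int64(1509)), ('top', np.int64(1179))]
knob (array([0.6569, 0.0245, 1.557 ]), np.float64(0.36200079131531443)) [np.int64(156), np.int64(118)]
tank [0.321  0.2307 0.16  ] (array([0.317 , 0.2392, 0.3068]), np.float64(0.043505759639791364)) [('scene', np.int64(4603)), ('top', np.int64(4613))]
card [ 0.399  -0.0129  0.004 ] (array([ 0.4004, -0.0106, -0.0398]), np.float64(0.08394448744416128)) [('scene', np.int64(703)), ('top', np.int64(719))]
rod [ 0.5466 -0.2745  0.065 ] (array([ 0.548 , -0.2717,  2.8737]), np.float64(0.15576323987538943)) [('scene', np.int64(377))]
```

View pics/fit.png

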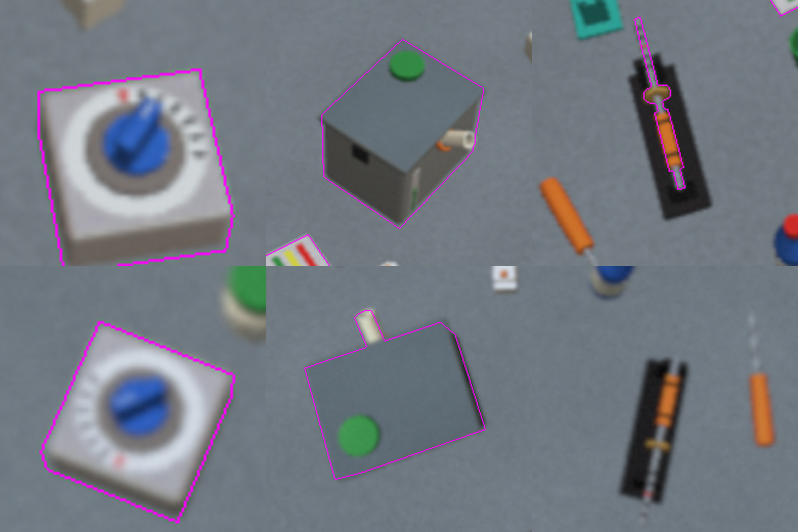

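The overlays fit well: the indicator (red tick at (118,460) of the crop, on the robot side), the tank with its tube, and the rod in the black rest with its tip towards the robot. The bar's direction is still rough, so I'll check it from the wrist.

```bash
cat >> h.py <<'E'
def Rdown(yaw_y):  # tool pointing down, tool y at azimuth
    y=np.array([np.cos(yaw_y),np.sin(yaw_y),0]); z=np.array([0,0,-1.]); return np.c_[np.cross(y,z),y,z]
def row(pos,Rt,label=""):
    o=observe(); R0=R.from_rotvec(o["ee_rot"]).as_matrix()
    print(label,"shift",R0.T@(np.array(pos)-o["position"]),"turn",R.from_matrix(R0.T@Rt).as_rotvec(),"clock",o["clock"],"q",o["joints"],"w",o["width"])
E
python3 - <<'E'
from h import *
row([.656,.026,.24],Rdown(.53))
T=camera_params("wrist")["T"]; R0=R.from_rotvec(observe()["ee_rot"]).as_matrix()
print(R0.T@(T[:3,3]-observe()["position"]),R0.T@T[:3,:3],camera_params("wrist")["vertical_fov"])
E
```

```text
shift [ 0.6028 -0.365  -0.0133] turn [ 0.      0.     -1.6541] clock 0.6 q [ 1.0214  0.4345  0.025   1.5732 -0.0116  1.134  -0.0751] w 0.9982154537716038
[ 0.0666 -0.0007 -0.1576] [[ 0.0003 -0.967  -0.2549]
 [ 1.      0.0002  0.0004]
 [-0.0004 -0.2549  0.967 ]] 65.70646984690485
```

>>> jog_arm(
  motion=[
    [[0.335,-0.203,-0.01,0,0,-0.92,-1],[0.335,-0.203,-0.01,0,0,-0.92,-1],[0.335,-0.203,-0.01,0,0,-0.92,-1],[0.335,-0.203,-0.01,0,0,-0.92,-1],[0.335,-0.203,-0.01,0,0,-0.92,-1],[0.335,-0.203,-0.01,0,0,-0.92,-1],[0.335,-0.203,-0.01,0,0,-0.92,-1],[0.603,-0.365,-0.01,0,0,-1.65,-1],[0.603,-0.365,-0.01,0,0,-1.65,-1],[0.603,-0.365,-0.01,0,0,-1.65,-1]],
  ],
)

```text
clock: 1.43
position: [0.499, -0.2134, 0.2354]
ee_rot: [2.07, 2.362, 0.0]
force: [1.1, -0.8, -0.1]
width: 0.998
gripper_force: 0.0
```

```bash
python3 - <<'E'
from h import *
row([.656,.026,.24],Rdown(.53))
E
```

```text
shift [ 0.2167  0.1871 -0.0046] turn [ 0.0006  0.0008 -0.3983] clock 1.4333 q [ 0.6023  0.3257 -0.3864  1.7384  0.1359  1.1028  0.3046] w 0.9977958242620221
```

>>> jog_arm(
  motion=[
    [[0.217,0.187,-0.005,0,0,-0.4,-1],[0.217,0.187,-0.005,0,0,-0.4,-1],[0.217,0.187,-0.005,0,0,-0.4,-1],[0.217,0.187,-0.005,0,0,-0.4,-1],[0.217,0.187,-0.005,0,0,-0.4,-1],[0.217,0.187,-0.005,0,0,-0.4,-1],[0.217,0.187,-0.005,0,0,-0.4,-1],[0.217,0.187,-0.005,0,0,-0.4,-1],[0.217,0.187,-0.005,0,0,-0.4,-1],[0.217,0.187,-0.005,0,0,-0.4,-1]],
  ],
)

```text
clock: 2.27
position: [0.6563, 0.0232, 0.2396]
ee_rot: [-1.567, -2.722, 0.002]
force: [-0.4, -1.0, -0.1]
width: 1.001
gripper_force: 0.0
```

```bash
python3 - <<'E'
from h import *
row([.656,.026,.24],Rdown(.53))
cp=camera_params("wrist"); im=get_image("wrist")
# rectify: top-down orthographic at z=.099 and at .069 around knob
def ortho(z,s=.09,N=390):
    g=np.linspace(s,-s,N); X,Y=np.meshgrid(g,g,indexing='ij')
    uv=proj(np.c_[X.ravel()+.656,Y.ravel()+.026,np.full(X.size,z)],"wrist",cp).astype(np.float32).reshape(N,N,2)
    return cv2.remap(im,uv[...,0],uv[...,1],cv2.INTER_CUBIC)
a,b=ortho(.099),ortho(.055)
cv2.imwrite("pics/w1.png",np.hstack([a,b])[:,:,::-1])
np.save("w1.npy",im); print(cp["T"])
E
```

```text
shift [ 0.0025  0.0011 -0.0004] turn [-0.0009  0.0004 -0.004 ] clock 2.2667 q [ 0.1941  0.5299 -0.4942  1.4367  0.2569  1.24    0.1997] w 1.0006071292056014
[[ 0.8646  0.486   0.1271  0.6203]
 [ 0.5024 -0.8358 -0.2213  0.0823]
 [-0.0013  0.2552 -0.9669  0.3972]
 [ 0.      0.      0.      1.    ]]
```

View pics/w1.png

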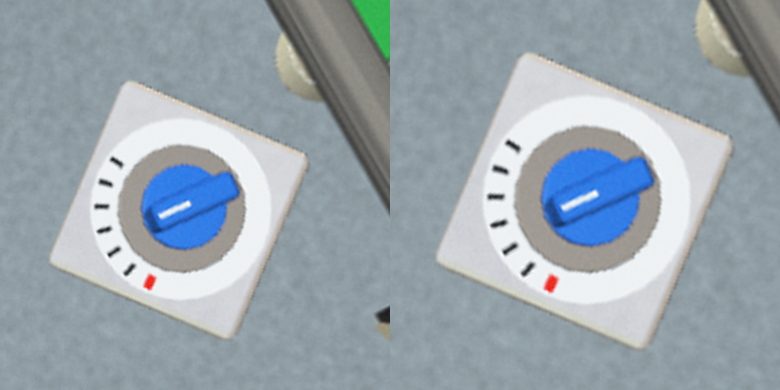

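The rectified wrist view shows the bar's white-mark end at (150,213), the red tick at (150,282) and box corners that give a box yaw of -0.395. The bar is at azimuth 1.95, so it has to turn about 0.80 rad anticlockwise.

```bash
python3 - <<'E'
from h import *
row([.6547,.026,.075],Rdown(.376))
E
```

```text
shift [0.0041 0.0008 0.1648] turn [-0.0009  0.0008  0.1486] clock 2.3167 q [ 0.1953  0.5293 -0.4938  1.4371  0.2569  1.2399  0.1997] w 1.0014133284563551
```

>>> jog_arm(
  motion=[
    [[0.004,0.001,0.06,0,0,0.15,-1],[0.004,0.001,0.06,0,0,0.15,-1],[0.004,0.001,0.11,0,0,0.15,-1],[0.004,0.001,0.145,0,0,0.15,-1],[0.004,0.001,0.164,0,0,0.15,-1],[0.004,0.001,0.164,0,0,0.15,-1],[0.004,0.001,0.164,0,0,0.15,1],[0.004,0.001,0.164,0,0,0.15,1],[0.004,0.001,0.164,0,0,0.15,1],[0.004,0.001,0.164,0,0,0.15,1]],
  ],
  force=15,
)

```text
clock: 3.15
position: [0.6566, 0.0276, 0.0783]
ee_rot: [1.766, 2.595, 0.003]
force: [0.0, -0.1, -0.3]
width: 0.759
gripper_force: 0.0
```

>>> jog_arm(
  motion=[
    [[0,0,0,0,0,0,1],[0,0,0,0,0,0,1],[0,0,0,0,0,0,1]],
  ],
)

```text
clock: 3.4
position: [0.6555, 0.0276, 0.0765]
ee_rot: [1.767, 2.597, 0.001]
force: [0.1, -0.5, 0.7]
width: 0.54
gripper_force: 0.0
```

>>> jog_arm(
  motion=[
    [[0,0,0,0,0,0,1],[0,0,0,0,0,0,1],[0,0,0,0,0,0,1],[0,0,0,0,0,0,1],[0,0,0,0,0,0,1],[0,0,0,0,0,0,1],[0,0,0,0,0,0,1]],
  ],
)

```text
clock: 3.98
position: [0.6549, 0.0275, 0.0758]
ee_rot: [-1.767, -2.597, 0.001]
force: [-1.8, -0.5, 2.2]
width: 0.154
gripper_force: 14.9
```

>>> jog_arm(
  motion=[
    [[0,0,0,0,0,-0.1,1],[0,0,0,0,0,-0.2,1],[0,0,0,0,0,-0.3,1],[0,0,0,0,0,-0.4,1],[0,0,0,0,0,-0.5,1],[0,0,0,0,0,-0.6,1],[0,0,0,0,0,-0.7,1],[0,0,0,0,0,-0.7,1],[0,0,0,0,0,-0.7,1]],
  ],
)

```text
clock: 4.73
position: [0.6538, 0.0266, 0.0758]
ee_rot: [-0.769, -3.043, 0.003]
force: [-6.5, -2.7, 6.0]
width: 0.15
gripper_force: 15.0
```

```bash
python3 - <<'E'
from h import *
o=observe(); print(o["ft_torque"],o["force"],o["joints"],R.from_rotvec(o["ee_rot"]).as_matrix()[:,1])
E
```

```text
[-0.4551  1.3485  0.0648] [-6.5413 -2.7083  6.0234] [ 0.2512  0.7083 -0.5948  1.6112  0.459   0.9688  0.5785] [ 0.4748  0.8801 -0.0026]
```

>>> jog_arm(
  motion=[
    [[0,0,0,0,0,-0.05,1],[0,0,0,0,0,-0.09,1],[0,0,0,0,0,-0.12,1],[0,0,0,0,0,-0.14,1],[0,0,0,0,0,-0.14,1]],
  ],
)

```text
clock: 5.15
position: [0.6539, 0.0264, 0.0758]
ee_rot: [-0.554, -3.09, 0.003]
force: [-6.5, -3.4, 4.7]
width: 0.156
gripper_force: 15.5
```

```bash
python3 - <<'E'
from h import *
o=observe(); y=R.from_rotvec(o["ee_rot"]).as_matrix()[:,1];print(o["ft_torque"],o["force"],o["joints"],np.arctan2(y[1],y[0]))
E
```

```text
[-0.5292  1.2605 -0.379 ] [-6.4802 -3.3787  4.6911] [ 0.2707  0.7174 -0.6283  1.6092  0.4855  0.9792  0.6982] 1.2158779865354008
```

>>> jog_arm(
  motion=[
    [[0,0,0,0,0,-0.03,1],[0,0,0,0,0,-0.03,1],[0,0,0,0,0,-0.03,1]],
  ],
)

```text
clock: 5.4
position: [0.654, 0.0263, 0.0757]
ee_rot: [-0.51, -3.098, 0.003]
force: [-6.1, -3.3, 4.9]
width: 0.158
gripper_force: 15.9
```

>>> jog_arm(
  motion=[
    [[0,0,0,0,0,-0.03,-0.3],[0,0,0,0,0,-0.03,-0.3],[0,0,0,0,0,-0.03,-0.3],[0,0,0,0,0,-0.03,-0.3],[0,0,0,0,0,-0.03,-0.3],[0,0,-0.04,0,0,-0.03,-0.3],[0,0,-0.08,0,0,-0.03,-0.3],[0,0,-0.12,0,0,-0.03,-0.3],[0,0,-0.16,0,0,-0.03,-0.3],[0,0,-0.16,0,0,-0.03,-0.3]],
  ],
)

```text
clock: 6.23
position: [0.6587, 0.0295, 0.245]
ee_rot: [0.46, 3.096, 0.006]
force: [0.2, 0.6, 1.6]
width: 0.653
gripper_force: 0.0
```

```bash
python3 - <<'E'
from h import *
o=observe();print(o["ft_torque"],o["force"],o["width"])
cp=camera_params("wrist"); im=get_image("wrist")
def ortho(z,s=.09,N=390):
    g=np.linspace(s,-s,N); X,Y=np.meshgrid(g,g,indexing='ij')
    uv=proj(np.c_[X.ravel()+.656,Y.ravel()+.026,np.full(X.size,z)],"wrist",cp).astype(np.float32).reshape(N,N,2)
    return cv2.remap(im,uv[...,0],uv[...,1],cv2.INTER_CUBIC)
a,b=ortho(.099),ortho(.055)
cv2.imwrite("pics/w2.png",np.hstack([a,b])[:,:,::-1])
# rod: pose from both fixed cameras
ims={n:get_image(n) for n in("scene","top")}; cps={n:camera_params(n) for n in ims}; masks={}
for n in ims:
    c=proj([.548,-.272,.065],n)[0]
    for q in ("rod","rod_grip"):
        L=[l for l in silhouettes(q,n)]; print(n,q,[(l["p"],l["pixel"],l["mask"].sum()) for l in L][:4],c)
        L=[l for l in L if np.hypot(*(np.array(l["pixel"])-c))<30]
        if L: masks[n]=L[0]["mask"]; break
for k in [tuple(masks)]+[(n,) for n in masks]: print(k,fit("rod",{n:masks[n] for n in k},[.548,-.272,2.87],cps))
row([.548,-.272,.24],Rdown(2.87+np.pi/2)); row([.548,-.272,.24],Rdown(2.87-np.pi/2))
E
```

```text
[ 0.1437 -0.1691 -0.051 ] [0.1872 0.6406 1.6177] 0.6529973408451988
scene rod [(0.59, [187.1, 231.1], np.int64(366))] [189.0478 242.0446]
top rod [(0.56, [337.4, 174.3], np.int64(54))] [333.9296 185.2008]
('scene', 'top') (array([ 0.549 , -0.2719,  2.8721]), np.float64(0.4967716363357963))
('scene',) (array([ 0.5486, -0.2715,  2.8779]), np.float64(0.1346031746031746))
('top',) (array([ 0.5792, -0.2836,  2.805 ]), np.float64(0.8282504012841092))
 shift [ 0.015  -0.3173 -0.0051] turn [-0.003   0.0018  3.1182] clock 6.4833 q [ 0.3107  0.5798 -0.7086  1.4349  0.3825  1.2696  0.8447] w 0.6486823098272493
 shift [ 0.015  -0.3173 -0.0051] turn [-0.0012 -0.0019 -0.0234] clock 6.4833 q [ 0.3107  0.5798 -0.7086  1.4349  0.3825  1.2696  0.8447] w 0.6486823098272493
```

View pics/w2.png

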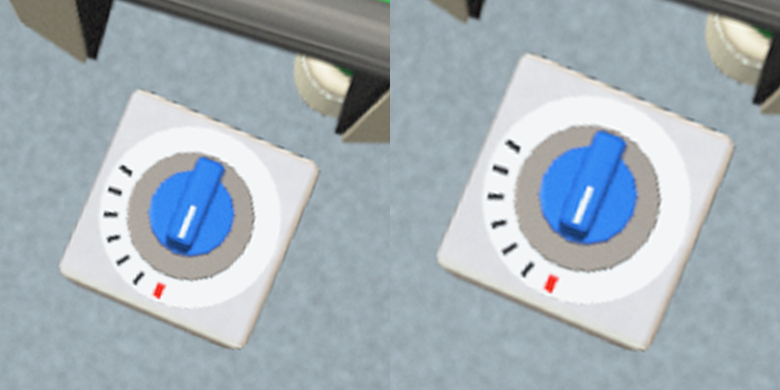

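The view shows the bar lined up with the box axis and the white mark at (187,222) facing the red tick at (159,290). The knob is at its zero stop. Next, the rod.

>>> jog_arm(
  motion=[
    [[0.015,-0.317,0.01,0,0,-0.02,-0.3],[0.015,-0.317,0.01,0,0,-0.02,-0.3],[0.015,-0.317,0.01,0,0,-0.02,-0.3],[0.015,-0.317,0.01,0,0,-0.02,-0.3],[0.015,-0.317,0.01,0,0,-0.02,-0.3],[0.015,-0.317,0.01,0,0,-0.02,-0.3],[0.015,-0.317,0.03,0,0,-0.02,-0.3],[0.015,-0.317,0.03,0,0,-0.02,-0.3],[0.015,-0.317,0.03,0,0,-0.02,-0.3],[0.015,-0.317,0.03,0,0,-0.02,-0.3]],
  ],
)

```text
clock: 7.32
position: [0.5467, -0.2735, 0.2036]
ee_rot: [-0.437, -3.107, -0.001]
force: [2.0, 0.5, 0.7]
width: 0.648
gripper_force: 0.0
```

```bash
python3 - <<'E'
from h import *
row([.548,-.272,.19],Rdown(2.87-np.pi/2))
cp=camera_params("wrist"); im=get_image("wrist")
L=silhouettes("rod","wrist"); print([(l["p"],l["pixel"],l["mask"].sum()) for l in L][:4], proj([.548,-.272,.065],"wrist",cp))
for l in L[:1]:
    print(fit("rod",{"wrist":l["mask"]},[.548,-.272,2.87],{"wrist":cp}))
def ortho(z,s=.13,N=520):
    g=np.linspace(s,-s,N); X,Y=np.meshgrid(g,g,indexing='ij')
    uv=proj(np.c_[X.ravel()+.53,Y.ravel()-.26,np.full(X.size,z)],"wrist",cp).astype(np.float32).reshape(N,N,2)
    return cv2.remap(im,uv[...,0],uv[...,1],cv2.INTER_CUBIC)
cv2.imwrite("pics/w3.png",ortho(.065)[:,:,::-1])
E
```

```text
shift [-0.0009  0.0018  0.0136] turn [ 0.0002 -0.004  -0.0076] clock 7.3167 q [ 0.8411  0.5313 -0.6994  1.5915  0.3637  1.1572  1.352 ] w 0.6482245774396703
[(0.62, [261.2, 156.0], np.int64(2446))] [[261.4854 188.3442]]
(array([ 0.5477, -0.2744,  2.8824]), np.float64(0.08721861166054445))
```

View pics/w3.png

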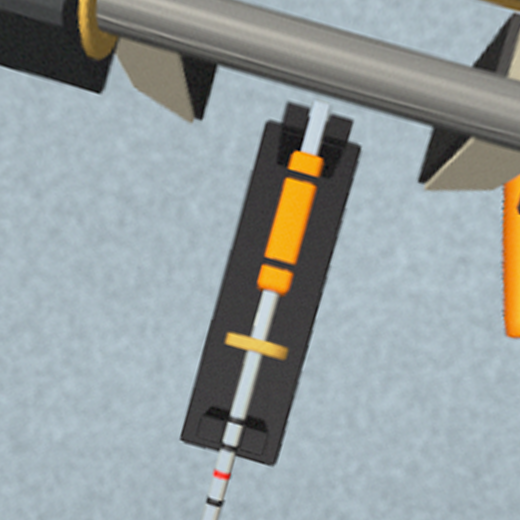

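The view shows the rod lying in the black rest, handle centre at (289,222), collar at (257,345), tip end down and left at (215,500); this agrees with the mask fit.

```bash
python3 - <<'E'
from h import *
row([.548,-.2742,.046],Rdown(2.881-np.pi/2))
E
```

```text
shift [-0.0004 -0.0045  0.1593] turn [ 0.0014 -0.0011 -0.0133] clock 7.4167 q [ 0.8378  0.5298 -0.7027  1.5905  0.3631  1.1573  1.3517] w 0.6479640826085226
```

>>> jog_arm(
  motion=[
    [[0,-0.003,0.03,0,0,-0.012,-0.3],[0,-0.003,0.07,0,0,-0.012,-0.3],[0,-0.003,0.1,0,0,-0.012,-0.3],[0,-0.003,0.13,0,0,-0.012,-0.3],[0,-0.003,0.15,0,0,-0.012,-0.3],[0,-0.003,0.159,0,0,-0.012,-0.3],[0,-0.003,0.159,0,0,-0.012,-0.3],[0,-0.003,0.159,0,0,-0.012,-0.3],[0,-0.003,0.159,0,0,-0.012,-0.3]],
  ],
)

```text
clock: 8.17
position: [0.5495, -0.2738, 0.0486]
ee_rot: [0.41, 3.112, -0.0]
force: [-0.0, -0.5, 1.1]
width: 0.649
gripper_force: 0.0
```

```bash
python3 - <<'E'
from h import *
row([.548,-.2742,.046],Rdown(2.881-np.pi/2))
E
```

```text
shift [ 0.0013 -0.0008  0.0026] turn [ 0.      0.0025 -0.0014] clock 8.1667 q [ 0.7843  0.6934 -0.6176  1.7425  0.5065  0.8677  1.2498] w 0.6485637953577258
```

Good. Close with a firm grip.

>>> jog_arm(
  motion=[
    [[0.001,-0.001,0.002,0,0,0,1],[0.001,-0.001,0.002,0,0,0,1],[0.001,-0.001,0.002,0,0,0,1],[0.001,-0.001,0.002,0,0,0,1],[0.001,-0.001,0.002,0,0,0,1],[0.001,-0.001,0.002,0,0,0,1],[0.001,-0.001,0.002,0,0,0,1],[0.001,-0.001,0.002,0,0,0,1],[0.001,-0.001,0.002,0,0,0,1],[0.001,-0.001,0.002,0,0,0,1]],
  ],
  force=30,
)

```text
clock: 9.0
position: [0.5468, -0.2749, 0.045]
ee_rot: [0.412, 3.114, 0.0]
force: [-0.7, -0.6, 0.3]
width: 0.174
gripper_force: 30.0
```

>>> jog_arm(
  motion=[
    [[0,0,-0.02,0,0,0,1],[0,0,-0.04,0,0,0,1],[0,0,-0.08,0,0,0,1],[0,0,-0.12,0,0,0,1],[0,0,-0.16,0,0,0,1],[0,0,-0.2,0,0,0,1],[0,0,-0.23,0,0,0,1],[0,0,-0.23,0,0,0,1]],
  ],
)

```text
clock: 9.67
position: [0.5496, -0.275, 0.2819]
ee_rot: [0.41, 3.105, -0.004]
force: [1.4, -0.3, -1.1]
width: 0.17
gripper_force: 30.0
```

```bash
cat >> h.py <<'E'
TK=np.array([.317,.2392,.3068])
def ins(d, psi=TK[2], mouth=None, off=0.):
    """tool pose with collar face d m out from the mouth on the tube axis; off = handle centre behind grasp point"""
    h=np.array([np.cos(psi),np.sin(psi),0]); c,s=np.cos(np.radians(35)),np.sin(np.radians(35)); z=np.array([0,0,1.])
    t=c*h+s*z
    m=np.r_[TK[:2],0]+.125*h+.165*z if mouth is None else mouth
    X=-t; Z=s*h-c*z; Y=np.cross(Z,X)
    return m+t*(d+.066-off)+Z*grasp_offset, np.c_[X,Y,Z]
E
python3 - <<'E'
from h import *
o=observe(); print(o["width"],o["force"])
p,Rt=ins(.15); print(p,Rt); row(p,Rt); row(p,Rdown(2.881-np.pi/2))
E
```

```text
0.1702099851565497 [ 1.36   -0.3002 -1.1169]
[0.6151 0.3336 0.2735] [[-0.7809 -0.302   0.5468]
 [-0.2474  0.9533  0.1732]
 [-0.5736  0.     -0.8192]]
 shift [0.095  0.6048 0.0067] turn [-0.1777 -0.5849 -0.5501] clock 9.6667 q [ 0.8578  0.4724 -0.7272  1.4827  0.3216  1.2981  1.4092] w 0.1702099851565497
 shift [0.095  0.6048 0.0067] turn [-0.0012  0.0098 -0.0022] clock 9.6667 q [ 0.8578  0.4724 -0.7272  1.4827  0.3216  1.2981  1.4092] w 0.1702099851565497
```

>>> jog_arm(
  motion=[
    [[0.06,0.35,-0.05,-0.09,-0.29,-0.28,1],[0.06,0.35,-0.05,-0.09,-0.29,-0.28,1],[0.06,0.35,-0.05,-0.09,-0.29,-0.28,1],[0.06,0.35,-0.05,-0.09,-0.29,-0.28,1],[0.06,0.35,-0.05,-0.09,-0.29,-0.28,1],[0.06,0.35,-0.05,-0.09,-0.29,-0.28,1],[0.06,0.35,-0.05,-0.09,-0.29,-0.28,1],[0.06,0.35,-0.05,-0.09,-0.29,-0.28,1],[0.06,0.35,-0.05,-0.09,-0.29,-0.28,1],[0.06,0.35,-0.05,-0.09,-0.29,-0.28,1]],
  ],
)

```text
clock: 10.5
position: [0.579, 0.0866, 0.326]
ee_rot: [-0.04, 2.84, 0.079]
force: [-0.4, 0.1, -1.1]
width: 0.174
gripper_force: 30.0
```

```bash
python3 - <<'E'
from h import *
row(*ins(.18))
E
```

```text
shift [-0.0514  0.2501  0.0661] turn [-0.0749 -0.3012 -0.266 ] clock 10.5 q [ 0.5439  0.2499 -0.9581  1.7399  0.311   0.9703  1.091 ] w 0.17403308935631864
```

>>> jog_arm(
  motion=[
    [[-0.051,0.25,0.03,-0.075,-0.3,-0.266,1],[-0.051,0.25,0.03,-0.075,-0.3,-0.266,1],[-0.051,0.25,0.03,-0.075,-0.3,-0.266,1],[-0.051,0.25,0.03,-0.075,-0.3,-0.266,1],[-0.051,0.25,0.03,-0.075,-0.3,-0.266,1],[-0.051,0.25,0.03,-0.075,-0.3,-0.266,1],[-0.051,0.25,0.066,-0.075,-0.3,-0.266,1],[-0.051,0.25,0.066,-0.075,-0.3,-0.266,1],[-0.051,0.25,0.066,-0.075,-0.3,-0.266,1],[-0.051,0.25,0.066,-0.075,-0.3,-0.266,1]],
  ],
)

```text
clock: 11.33
position: [0.641, 0.3317, 0.2884]
ee_rot: [-0.377, 2.512, 0.115]
force: [0.1, -0.4, -0.9]
width: 0.173
gripper_force: 30.0
```

```bash
python3 - <<'E'
from h import *
row(*ins(.18))
ims=[]
for n in("wrist","scene","top"):
    cp=camera_params(n); im=get_image(n)
    m,_=ins(0); h=np.array([np.cos(.3068),np.sin(.3068),0]); mouth=np.r_[TK[:2],0]+.125*h+[0,0,.165]
    c=proj(mouth,n,cp)[0]; print(n,c)
    s=90 if n=="wrist" else 50
    c=c.astype(int); y0=np.clip(c[1]-s,0,384-2*s); x0=np.clip(c[0]-s,0,512-2*s)
    ims.append(cv2.resize(im[y0:y0+2*s,x0:x0+2*s],(400 if n=="wrist" else 266,)*2,interpolation=cv2.INTER_CUBIC)); print(x0,y0)
    np.save(f"ins_{n}.npy",im); np.save(f"ins_{n}_T.npy",cp,allow_pickle=True)
w=cv2.copyMakeBorder(ims[0],0,132,0,0,cv2.BORDER_CONSTANT)
cv2.imwrite("pics/i1.png",np.hstack([w,np.vstack(ims[1:])])[:,:,::-1])
E
```

```text
shift [-0.0016  0.0097 -0.0017] turn [-0.0072 -0.005  -0.0065] clock 11.3333 q [-0.0341  0.377  -0.8142  1.7939  0.8872  0.6868  0.5367] w 0.17340183878639467
wrist [ 271.9438 -148.3726]
181 0
scene [325.0164 111.1802]
275 61
top [156.1097 219.4846]
106 169
```

View pics/i1.png

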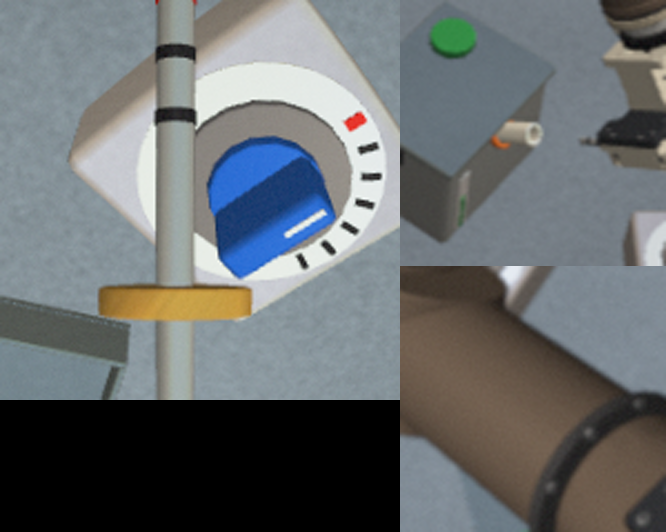

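The wrist crop shows the rod straight along the tool, with the collar at (175,303). The scene crop shows the open mouth at (535,132) and the rod's tip at (583,141), in line with it. The top view is hidden by the arm. I'll refine the mouth and rod numerically.

```bash
python3 - <<'E'
from h import *
MOD["tube"]=[cyl(.013,M-.05*t,M)]
cps={n:camera_params(n) for n in("scene","top")}
masks={}
for n in cps:
    im=cv2.imread(f"pics/{n}0.png"); a=TK; 
    mid=proj(np.r_[a[:2],0]+R.from_euler('z',a[2]).apply(M-.025*t),n)[0]
    h=cv2.cvtColor(im,cv2.COLOR_BGR2HSV); m=((h[...,2]>140)&(h[...,1]<70)).astype(np.uint8)
    k,lab,st,ce=cv2.connectedComponentsWithStats(m)
    i=1+np.argmin(np.hypot(*(ce[1:]-mid).T)); masks[n]=cv2.morphologyEx((lab==i).astype(np.uint8),cv2.MORPH_CLOSE,np.ones((3,3)))>0
    print(n,mid,ce[i],st[i],render("tube",a,n,cps[n]).sum()/4)
for k in (("scene","top"),("scene",),("top",)):
    r=fit("tube",{n:masks[n] for n in k},TK,cps); x=r[0]; print(k,r,"mouth",np.r_[x[:2],0]+R.from_euler('z',x[2]).apply(M))
print("prior",np.r_[TK[:2],0]+R.from_euler('z',TK[2]).apply(M))
o=observe(); R0=R.from_rotvec(o["ee_rot"]).as_matrix(); w=lambda p:o["position"]+R0@np.array(p)
print(o["position"],R0)
print("wrist collar/mid/tipside",proj([w([.063,0,-.0188]),w([.03,0,-.0188]),w([.12,0,-.0188])],"wrist"))
im=np.load("ins_wrist.npy"); L=silhouettes("rod","wrist"); print([(l["p"],l["pixel"],l["mask"].sum()) for l in L][:3])
if L:
    for r0 in (20,60,100,120,135,150,180):
        c=np.where(L[0]["mask"][r0])[0]; print(r0,c.min() if len(c) else 0,c.max() if len(c) else 0)
    rr=np.where(L[0]["mask"].sum(1)>45)[0]; print("collar rows",rr.min(),rr.max()) if len(rr) else 0
print("scene tip",proj(w([.171,0,-.0188]),"scene"))
E
```

```text
scene [319.1706 110.7301] [321.4    110.0556] [313 107  16   9  90] 148.0
top [159.2365 226.664 ] [158.6835 224.4892] [153 216  12  18 139] 178.5
('scene', 'top') (array([0.3193, 0.242 , 0.2961]), np.float64(0.32906606902328317)) mouth [0.4389 0.2785 0.165 ]
('scene',) (array([0.3181, 0.2411, 0.311 ]), np.float64(0.3627118644067797)) mouth [0.4371 0.2794 0.165 ]
('top',) (array([0.3201, 0.2427, 0.2769]), np.float64(0.2406639004149378)) mouth [0.4404 0.2768 0.165 ]
prior [0.4362 0.277  0.165 ]
[0.6418 0.3313 0.2903] [[-0.7843 -0.2915  0.5476]
 [-0.2401  0.9566  0.1653]
 [-0.572  -0.0018 -0.8203]]
wrist collar/mid/tipside [[258.0788 132.7236]
 [258.0865 200.6742]
 [258.1495  15.8422]]
[(0.62, [260.8, 149.0], np.int64(6574))]
20 252 267
60 251 268
100 251 267
120 251 266
135 225 293
150 253 268
180 252 268
collar rows 128 143
scene tip [[341.7166 114.4634]]
```

```bash
sed -i 's/^TK=.*/TK=np.array([.3182,.2408,.303])/' h.py; python3 - <<'E'
from h import *
row(*ins(.115,off=.0015))
E
```

```text
shift [0.0652 0.0099 0.0006] turn [-0.0056 -0.0018 -0.0048] clock 11.5333 q [-0.0325  0.3751 -0.8149  1.7931  0.888   0.6866  0.5357] w 0.1698435511318472
```

>>> jog_arm(
  motion=[
    [[0.02,0.01,0.0,-0.006,-0.002,-0.005,1],[0.04,0.01,0.0,-0.006,-0.002,-0.005,1],[0.055,0.01,0.0,-0.006,-0.002,-0.005,1],[0.065,0.01,0.0,-0.006,-0.002,-0.005,1],[0.065,0.01,0.0,-0.006,-0.002,-0.005,1],[0.065,0.01,0.0,-0.006,-0.002,-0.005,1]],
  ],
)

```text
clock: 12.03
position: [0.5877, 0.3257, 0.2527]
ee_rot: [-0.385, 2.506, 0.121]
force: [0.5, -0.0, -1.3]
width: 0.169
gripper_force: 30.0
```

```bash
python3 - <<'E'
from h import *
row(*ins(.115,off=.0015),"d=.115"); row(*ins(.0,off=.0015),"d=0")
o=observe(); R0=R.from_rotvec(o["ee_rot"]).as_matrix(); tip=o["position"]+R0@[.1695,0,-.0188]
im=get_image("scene"); mouth=np.r_[TK[:2],0]+R.from_euler('z',TK[2]).apply(M)
pm,pt=proj([mouth,tip],"scene"); print(mouth,tip,pm,pt)
x0,y0=300,90; c=cv2.resize(im[y0:y0+45,x0:x0+60],None,fx=12,fy=12,interpolation=cv2.INTER_CUBIC)[:,:,::-1].copy()
for p,col in((pm,(255,0,255)),(pt,(0,255,0))): cv2.drawMarker(c,tuple(((p+.5-[x0,y0])*12).astype(int)),col,0,10,1)
cv2.imwrite("pics/i2.png",c)
E
```

```text
d=.115 shift [-0.0001 -0.0006  0.0003] turn [ 0.0007 -0.0004  0.0014] clock 12.0333 q [-0.0772  0.3234 -0.7833  1.9543  0.9802  0.5956  0.3651] w 0.16922322397235945
d=0 shift [ 0.1149 -0.0005  0.0003] turn [ 0.0007 -0.0004  0.0014] clock 12.0333 q [-0.0772  0.3234 -0.7833  1.9543  0.9802  0.5956  0.3651] w 0.16922322397235945
[0.4375 0.2781 0.165 ] [0.4449 0.2808 0.171 ] [325.5791 111.3116] [327.9613 111.3284]
```

View pics/i2.png

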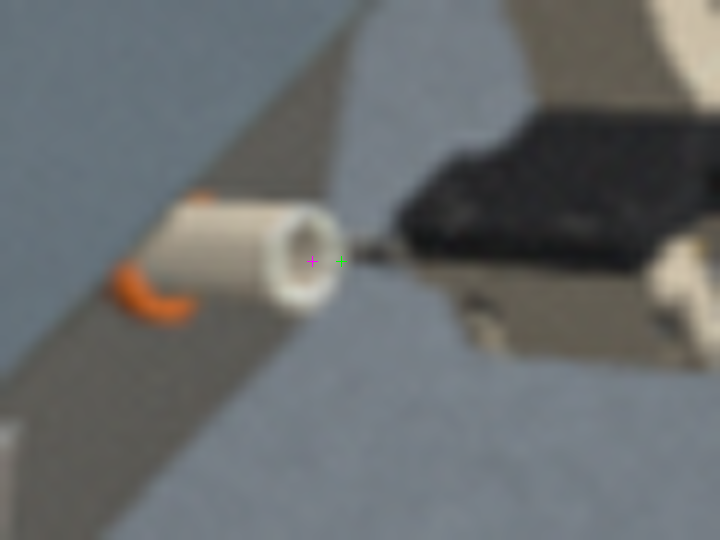

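The crop shows the mouth ring centred at (305,258) and the rod's tip at (345,248). That is nearly on the axis, perhaps 2 to 3 mm to one side, so I'll shift 1.5 mm and slide in.

>>> jog_arm(
  motion=[
    [[0.01,-0.002,0,0,0,0,1],[0.02,-0.002,0,0,0,0,1],[0.03,-0.002,0,0,0,0,1],[0.04,-0.002,0,0,0,0,1],[0.05,-0.002,0,0,0,0,1],[0.05,-0.002,0,0,0,0,1],[0.05,-0.002,0,0,0,0,1]],
  ],
)

```text
clock: 12.67
position: [0.5496, 0.3122, 0.2239]
ee_rot: [-0.385, 2.507, 0.122]
force: [0.7, 0.1, -0.9]
width: 0.175
gripper_force: 30.0
```

```bash
python3 - <<'E'
from h import *
row(*ins(.0,off=.0015),"d=0"); o=observe(); R0=R.from_rotvec(o["ee_rot"]).as_matrix();print("F tool",R0.T@o["force"],"tq",R0.T@o["ft_torque"])
E
```

```text
d=0 shift [ 0.0652  0.001  -0.0001] turn [ 0.0014 -0.0007  0.0012] clock 12.6667 q [-0.1149  0.2888 -0.751   2.0754  1.0814  0.5324  0.2088] w 0.17518886648092358
F tool [-0.0479 -0.1538  1.1377] tq [-0.0782  0.6548  0.0439]
```

>>> jog_arm(
  motion=[
    [[0.01,0,0,0,0,0,1],[0.02,0,0,0,0,0,1],[0.03,0,0,0,0,0,1],[0.04,0,0,0,0,0,1],[0.05,0,0,0,0,0,1],[0.056,0,0,0,0,0,1],[0.056,0,0,0,0,0,1],[0.056,0,0,0,0,0,1]],
  ],
)

```text
clock: 13.33
position: [0.506, 0.2988, 0.1919]
ee_rot: [-0.385, 2.506, 0.122]
force: [0.2, 0.5, -1.7]
width: 0.171
gripper_force: 30.0
```

```bash
python3 - <<'E'
from h import *
row(*ins(.0,off=.0015),"d=0"); o=observe(); R0=R.from_rotvec(o["ee_rot"]).as_matrix();print("F tool",R0.T@o["force"],"tq",R0.T@o["ft_torque"])
E
```

```text
d=0 shift [ 0.0095  0.0007 -0.0002] turn [ 0.0017 -0.0005  0.0012] clock 13.3333 q [-0.1779  0.263  -0.7172  2.206   1.2487  0.4891 -0.0282] w 0.17144157337167448
F tool [0.6504 0.3839 1.5639] tq [-0.0594  0.673   0.0706]
```

Now creep to the stop.

>>> jog_arm(
  motion=[
    [[0.004,0,0,0,0,0,1],[0.007,0,0,0,0,0,1],[0.01,0,0,0,0,0,1],[0.012,0,0,0,0,0,1],[0.012,0,0,0,0,0,1]],
  ],
)

```text
clock: 13.75
position: [0.4969, 0.2958, 0.1855]
ee_rot: [-0.384, 2.505, 0.122]
force: [4.6, 1.1, 0.7]
width: 0.173
gripper_force: 30.0
```

```bash
python3 - <<'E'
from h import *
row(*ins(.0,off=.0015),"d=0"); o=observe(); R0=R.from_rotvec(o["ee_rot"]).as_matrix();print("F tool",R0.T@o["force"],"tq",R0.T@o["ft_torque"])
E
```

```text
d=0 shift [-0.002   0.0008  0.    ] turn [0.0014 0.0013 0.0012] clock 13.75 q [-0.1921  0.2593 -0.7124  2.2338  1.2947  0.4852 -0.0902] w 0.17264939733590304
F tool [-4.2398 -0.3291  2.1327] tq [-0.0681 -0.4993  0.0349]
```

>>> jog_arm(
  motion=[
    [[0.002,0,0,0,0,0,1],[0.003,0,0,0,0,0,1],[0.003,0,0,0,0,0,1],[0.003,0,0,0,0,0,1],[0.003,0,0,0,0,0,1]],
  ],
)

```text
clock: 14.17
position: [0.4967, 0.2959, 0.1856]
ee_rot: [-0.383, 2.501, 0.123]
force: [11.4, 3.0, 4.3]
width: 0.169
gripper_force: 30.0
```

```bash
python3 - <<'E'
from h import *
row(*ins(.0,off=.0015),"d=0"); o=observe(); R0=R.from_rotvec(o["ee_rot"]).as_matrix();print("F tool",R0.T@o["force"],"tq",R0.T@o["ft_torque"])
cp=camera_params("wrist"); im=get_image("wrist"); im2=get_image("scene")
x0,y0=290,75
a=cv2.resize(im,(512,384)); b=cv2.resize(im2[y0:y0+60,x0:x0+45],None,fx=6.4,fy=6.4,interpolation=cv2.INTER_CUBIC)
cv2.imwrite("pics/i3.png",np.hstack([a,b])[:,:,::-1])
E
```

```text
d=0 shift [-0.002   0.0007  0.0003] turn [0.0013 0.005  0.0001] clock 14.1667 q [-0.195   0.2582 -0.7109  2.2371  1.3064  0.4851 -0.1045] w 0.16926604826234815
F tool [-12.0814  -0.5278   3.2584] tq [ 0.1322 -2.0467 -0.1084]
```

View pics/i3.png

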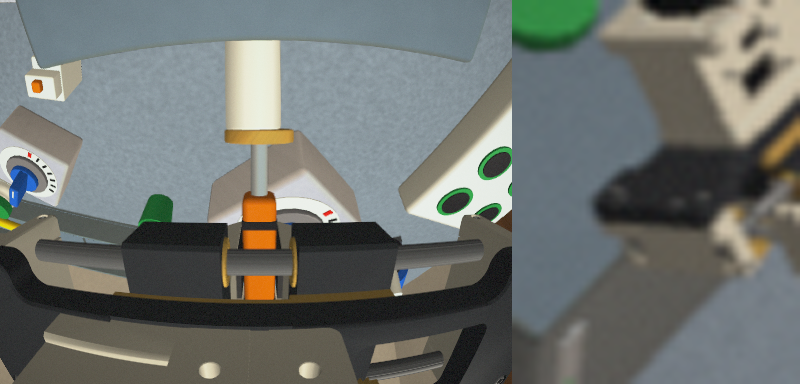

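The wrist view shows the collar at (258,136) seated on the tube's end at (253,128), and the push rises to 12 N with no further travel. Now draw it out along the axis.

>>> jog_arm(
  motion=[
    [[-0.005,-0.002,0,0,0,0,1],[-0.02,-0.002,0,0,0,0,1],[-0.04,-0.002,0,0,0,0,1],[-0.06,-0.002,0,0,0,0,1],[-0.08,-0.002,0,0,0,0,1],[-0.1,-0.002,0,0,0,0,1],[-0.12,-0.002,0,0,0,0,1],[-0.14,-0.002,0,0,0,0,1],[-0.16,-0.002,0,0,0,0,1],[-0.17,-0.002,0,0,0,0,1]],
  ],
)

```text
clock: 15.1
position: [0.6289, 0.3346, 0.2811]
ee_rot: [-0.383, 2.506, 0.122]
force: [0.4, 0.5, -0.6]
width: 0.171
gripper_force: 30.0
```

```bash
python3 - <<'E'
from h import *
o=observe(); R0=R.from_rotvec(o["ee_rot"]).as_matrix();print("F tool",R0.T@o["force"])
row(*ins(.0,off=.0015),"d=0")
# final: rod yaw psi, tip at card (.4004,-.0106,.154)
for yaw in (np.pi,2.88):
    u=np.array([np.cos(yaw),np.sin(yaw),0]); g=np.array([.4004,-.0106,.154])-.1695*u-[0,0,.0188]
    print(g); row(g,Rdown(yaw-np.pi/2),f"{yaw}")
E
```

```text
F tool [-0.1022  0.3238  0.8181]
d=0 shift [ 0.1655  0.0032 -0.0005] turn [ 0.0012 -0.0004  0.    ] clock 15.1 q [-0.0549  0.3616 -0.7949  1.8302  0.9001  0.6568  0.504 ] w 0.171190394615796
[ 0.5699 -0.0106  0.1352]
3.141592653589793 shift [ 0.2142 -0.3119  0.0278] turn [0.0937 0.6056 0.2939] clock 15.1 q [-0.0549  0.3616 -0.7949  1.8302  0.9001  0.6568  0.504 ] w 0.171190394615796
[ 0.5641 -0.0544  0.1352]
2.88 shift [ 0.2294 -0.352   0.0171] turn [0.1734 0.5936 0.5472] clock 15.1 q [-0.0549  0.3616 -0.7949  1.8302  0.9001  0.6568  0.504 ] w 0.171190394615796
```

```bash
python3 - <<'E'
from h import *
row([.6,.14,.30],Rdown(3.0-np.pi/2))
E
```

```text
shift [ 0.0593 -0.177  -0.0648] turn [0.1369 0.6    0.431 ] clock 15.1 q [-0.0549  0.3616 -0.7949  1.8302  0.9001  0.6568  0.504 ] w 0.171190394615796
```

>>> jog_arm(
  motion=[
    [[0.0,-0.03,-0.06,0.137,0.6,0.43,1],[0.02,-0.06,-0.065,0.137,0.6,0.43,1],[0.03,-0.1,-0.065,0.137,0.6,0.43,1],[0.04,-0.13,-0.065,0.137,0.6,0.43,1],[0.059,-0.16,-0.065,0.137,0.6,0.43,1],[0.059,-0.177,-0.065,0.137,0.6,0.43,1],[0.059,-0.177,-0.065,0.137,0.6,0.43,1],[0.059,-0.177,-0.065,0.137,0.6,0.43,1],[0.059,-0.177,-0.065,0.137,0.6,0.43,1]],
  ],
)

```text
clock: 15.85
position: [0.5983, 0.141, 0.2987]
ee_rot: [-0.216, -3.134, 0.001]
force: [-0.3, 1.0, -0.5]
width: 0.171
gripper_force: 30.0
```

```bash
python3 - <<'E'
from h import *
u=np.array([np.cos(2.88),np.sin(2.88),0]); row(np.array([.4004,-.0106,.16])-.1695*u-[0,0,.0188],Rdown(2.88-np.pi/2))
E
```

```text
shift [ 0.0069 -0.1981  0.1577] turn [-0.0006 -0.0005  0.1239] clock 15.85 q [ 0.2031  0.4908 -0.8096  1.441   0.3564  1.3618  0.8121] w 0.17071361590234563
```

>>> jog_arm(
  motion=[
    [[0.007,-0.04,0,0,0,0.03,1],[0.007,-0.08,0.01,0,0,0.06,1],[0.007,-0.12,0.04,0,0,0.09,1],[0.007,-0.16,0.07,0,0,0.124,1],[0.007,-0.19,0.1,0,0,0.124,1],[0.007,-0.198,0.13,0,0,0.124,1],[0.007,-0.198,0.15,0,0,0.124,1],[0.007,-0.198,0.158,0,0,0.124,1],[0.007,-0.198,0.158,0,0,0.124,1],[0.007,-0.198,0.158,0,0,0.124,1]],
  ],
)

```text
clock: 16.68
position: [0.5644, -0.0531, 0.1431]
ee_rot: [0.407, 3.114, -0.001]
force: [0.5, 0.8, -1.6]
width: 0.171
gripper_force: 30.0
```

>>> jog_arm(
  motion=[
    [[0,0,0,0,0,0,1],[0,0,0,0,0,0,1],[0,0,0,0,0,0,1],[0,0,0,0,0,0,1],[0,0,0,0,0,0,1],[0,0,0,0,0,0,1]],
  ],
)

```text
clock: 17.18
position: [0.5639, -0.0554, 0.1418]
ee_rot: [-0.413, -3.114, 0.002]
force: [0.0, 0.4, -2.0]
width: 0.172
gripper_force: 30.0
```

```bash
python3 - <<'E'
from h import *
o=observe(); R0=R.from_rotvec(o["ee_rot"]).as_matrix(); tip=o["position"]+R0@[.1695,0,-.0188]
print("tip",tip,o["force"],o["dq"],R0[:,0])
row(o["position"],R0)
a=get_image("wrist"); b=get_image("scene")
for n in("wrist","scene"):
    print(n,proj([tip,o["position"]+R0@[.0645,0,-.0188]],n))
cv2.imwrite("pics/f.png",np.hstack([cv2.resize(a,(400,300)),cv2.resize(b[90:270,130:370],(400,300))])[:,:,::-1])
E
```

```text
tip [ 0.4003 -0.0112  0.1606] [ 0.0421  0.4354 -1.9946] [ 0.0022  0.0023  0.0019  0.003   0.      0.0005 -0.0011] [-0.9655  0.2604  0.0002]
 shift [0. 0. 0.] turn [0. 0. 0.] clock 17.1833 q [ 0.5109  0.5327 -0.7233  1.7765  0.4152  0.9911  0.9308] w 0.1720026256450776
wrist [[260.567  -66.9292]
 [260.6354 129.9565]]
scene [[238.653  146.0622]
 [248.9811 175.164 ]]
```

View pics/f.png

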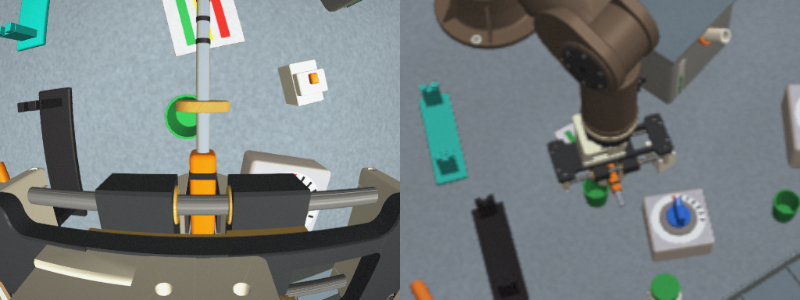

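The final view shows the rod level in the fingers with its far end over the striped card at (205,30), nothing touching it, and the knob mark still at the red tick. One last check for pitch in the grip, then hand in.

```bash
python3 - <<'E'
from h import *
L=silhouettes("rod","wrist"); m=L[0]["mask"]
o=observe(); R0=R.from_rotvec(o["ee_rot"]).as_matrix()
print([(r,np.where(m[r])[0][[0,-1]]) for r in (10,20,40,60,100,137,180) if m[r].any()])
cp=camera_params("wrist")
for a in (-8,0,8):   # predicted rod edges per pitch
    ca,sa=np.cos(np.radians(a)),np.sin(np.radians(a)); P=[o["position"]+R0@[x*ca,s*.004,-.0188+x*sa] for x in(.05,.08,.12) for s in(-1,1)]
    q=proj(P,"wrist",cp); print(a,[(q[i,1].round(),(q[i+1,0]-q[i,0]).round(1)) for i in(0,2,4)])
E
```

```text
Traceback (most recent call last):
IndexError: list index out of range
```

```bash
python3 - <<'E'
from h import *
def meas(im):
    h=cv2.cvtColor(im,cv2.COLOR_RGB2HSV); m=(h[...,0]>14)&(h[...,0]<28)&(h[...,1]>110)&(h[...,2]>100)
    k,lab,st,ce=cv2.connectedComponentsWithStats(m[100:165,190:330].astype(np.uint8)); i=1+st[1:,4].argmax(); print(st[i]+[190,100,0,0,0],ce[i]+[190,100])
a=np.load("ins_wrist.npy"); b=get_image("wrist"); meas(a); meas(b)
L=silhouettes("rod","wrist"); print(len(L))
E
```

```text
[226 128  68  16 937] [259.4867 136.1185]
[ 225  128   69   16 1002] [259.016  135.7884]
0
```

The collar sits exactly where it was before the insertion, so the rod hasn't slipped or tilted in the grip. Handing in.

```bash
python3 -c "
from cell import *
print(sign_off())"
```

```text
the job is handed in; nothing more can be done
None
```

I turned the knob back to its zero stop, slid the gauge rod into the dip tube until the collar stopped, and drew it right out. I handed in with the rod held level about 16 cm up, its tip over the card's middle; the sign-off gave no verdict.

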